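Seat the sealed samples in their courier cradles

TASK

Get the sealed samples ready for the courier: set the capped tall tube, the capped cup, the capped wide pot and the closed slide mailer each down inside its own grey cradle - the mailer flat in the rectangular one, the round ones upright in the round cradles by size, narrowest in the smallest and widest in the largest. Set them down rather than dropping them, and leave the two open, empty containers where they stand.

Things in the scene. Friction and masses are not known exactly. Their poses are not given: they have to be found in the camera images.
- tall_tube: Sealed tall sample tube: frosted body 30 mm across, white screw cap 32 mm across and 16 mm high on top, 90 mm high over all. Loose, standing upright on the desk, about 0.04 to 0.16 kg. Origin: centre of its underside, z up.
- sample_cup: Sealed sample cup: frosted body 46 mm across, white screw cap 50 mm across and 14 mm high on top, 65 mm high over all. Loose, standing upright on the desk, about 0.04 to 0.16 kg. Origin: centre of its underside, z up.
- wide_pot: Sealed wide, low sample pot: frosted body 64 mm across, white screw cap 66 mm across and 14 mm high on top, 40 mm high over all. Loose, standing upright on the desk, about 0.04 to 0.16 kg. Origin: centre of its underside, z up.
- slide_mailer: Closed slide mailer: flat white plastic box 85 mm long (its x), 32 mm wide (its y), 20 mm high, lying flat, loose, about 0.04 to 0.09 kg. Origin: centre of its underside, z up.
- tube_cradle: round shallow cradle for the tall tube: grey plastic dish fixed to the desk, inner diameter 52 mm, outer 64 mm, 14 mm high over all, floor 4 mm thick with a dark rubber pad, so the well is 10 mm deep. Origin: centre of its underside, z up. The smallest of the three round cradles.
- cup_cradle: round shallow cradle for the sample cup: grey plastic dish fixed to the desk, inner diameter 70 mm, outer 82 mm, 14 mm high over all, floor 4 mm thick with a dark rubber pad, so the well is 10 mm deep. Origin: centre of its underside, z up. The middle one of the three round cradles.
- pot_cradle: round shallow cradle for the wide pot: grey plastic dish fixed to the desk, inner diameter 86 mm, outer 98 mm, 14 mm high over all, floor 4 mm thick with a dark rubber pad, so the well is 10 mm deep. Origin: centre of its underside, z up. The largest of the three round cradles.
- mailer_cradle: Rectangular shallow cradle for the slide mailer: grey plastic tray fixed to the desk, inside 105 mm (its x) by 52 mm (its y), outside 117 by 64 mm, 10 mm high over all, floor 4 mm thick with a dark rubber pad. Origin: centre of its underside, z up.
- open_cup: Open empty cup without a cap, 50 mm across, 58 mm high, frosted plastic, hollow: not to be moved. Loose, light. Origin: centre of its underside, z up.
- open_pot: Open empty pot without a cap, 66 mm across, 30 mm high, frosted plastic, hollow: not to be moved. Loose, light. Origin: centre of its underside, z up.
Mind the look-alikes: they are no part of the job. Several things have the shape of the slide_mailer; the one meant has the colours described above.

How it is judged:
By the outcome, as a careful person would: the job done as asked, in the order asked, and still so for the second after the job is handed in, with the robot touching nothing.
It also fails if it takes over 112 s, if anything falls off the work surface, if the arm or the gripper's body presses on something with over 40 N, if the wrist force passes 120 N, or if a joint passes its speed limit or range.

ROBOT

A 6-joint arm with a two-finger parallel gripper is mounted at the origin on the work surface. World frame = base frame: x ahead of the robot, y to its left, z up, the work surface at z = 0. Lengths are in m, angles in rad, forces in N, time in s.
With the tool pointing down it reaches from about 0.35 to 0.975 m from the base axis. Payload 4.9 kg.
Tool frame: the origin (TCP) lies midway between the tips of the shut fingers; the grasp point (between the pads) lies manip.grip_depth behind it (manip.grip_depth is the distance from the TCP to the grasp point, in m); z points along the fingers, x is the direction in which the jaws open and shut, and the axes are right-handed (so a half turn about z gives the same grasp; the last joint's range is limited). The gripper opens to 85 mm and grips with 20 to 120 N. Pads are 22 mm wide; open, the fingers measure 114 mm over their backs; the gripper's body (76 mm by 85 mm) begins 54 mm behind the grasp point. The pads swing forward as they close: fully open they stand 13 mm farther back than shut.
Start: joints at [1.024, 0.053, 1.613, -0, 1.476, -0.119], TCP at [0.259, 0.569, 0.231] pointing down, gripper open.
Joint ranges: [-3.01, 3.01], [-1.01, 2.22], [0.06, 2.58], [-1.02, 4.17], [0.09, 2.62], [-3.14, 3.14]. Speed limits (rad/s): [2.57, 2.57, 3.14, 3.14, 3.14, 3.14].

INTERFACE

Orientations are given as a unit quaternion [w, x, y, z].
In Python, from plant import state, grab_frame, ticket, manip gives the robot as it stands.
- The arm moves only by the tool carry_out, never from a script. Its argument "moves" is a list that holds one entry, the list of rows, each a list of 7 numbers: the turn, a rotation vector about the tool's x, y, z each as a share of 5 degrees, from -1 to 1, then the shift along the tool's x, y, z each as a share of 0.04 m, from -1 to 1, then the gripper command: -1 is shut, 1 is fully open, values between are in proportion. A call has 1 to 8 rows; each row shifts and turns the commanded pose from where the row before left it, along the tool's axes as they then stand; what a row does not reach is not made up. A row lasts 1/12 s, in which the tool goes at most 41.7 mm and 7.16 degrees, less where a joint would pass 70% of its speed; a pose out of reach is approached as far as the arm can. A call with a number of a shift or a turn outside -1 to 1 is refused whole. A call with a gripper value outside its range is refused whole. The fingers move at their own pace and stop on an object; the grip force is fixed at half the most. Time passes only in rows, so rows that do not move let the fingers close. It gives the time, the measured TCP pose, the force and the opening at its end, in the units of the state.
- state(): the state, without advancing time (a new reading comes with each control period).
- grab_frame(name): name is "side" or "top" or "wrist"; returns a dict with "frame" (400x640x3 uint8, red, green, blue), "z_map" (400x640 float32, m along the optical axis (not along the pixel's ray), 0 where there is no reading), "K" (3x3 intrinsics, pixels), "world_from_camera" (4x4, takes a point from camera to world coordinates); the wrist camera has in their place "hand_eye" (4x4, takes a point from camera to tool coordinates, whose origin is the TCP and whose axes are the tool frame's). Camera axes: x right, y down, z forward; pixel columns grow to the right and rows downward; lengths in m; the calibration is good to about 2 mm. A picture is of the moment at which its call begins: read the wrist's pose just before it.
- ticket.job_done(): hands the job in, once; it reports no verdict.
The state is a dict: "time": time; "joint_pos": joint angles; "joint_vel": joint speeds; "joint_efforts": joint torques, N m; "tool_pos": TCP position; "tool_rot": TCP orientation; "contact_force": force on the tool from outside, world axes, zero at the start; "ft_torque": the same for the moment, N m; "gripper_width": opening from 0.0 (shut) to 1.0 (fully open).
Only numpy, scipy, OpenCV 4.12 (cv2) and the standard library are available. Lean on these libraries where they do the work, as an engineer would, in place of code of your own. Each camera call takes 0.05 s, during which the arm holds its last target.

## Working session

There is one attempt and no reset: what is moved stays moved. The work goes in short steps, Python scripts to look and compute and a tool call to move; the robot and the scene stay as the last step left them, time stands still between calls to the robot, and variables do not carry over. Pictures are saved under pics/ and viewed, and the job is handed in when it is done.

Besides the shell and the picture viewer there is one more tool, called after "Emit:" as name(argument=value, ...) on one line, values as JSON. carry_out: Moves the arm, as the interface text tells. Shift numbers are shares of 0.04 m and turn numbers shares of 5 degrees, none past 1 either way. Its arguments: {"type":"object","properties":{"moves":{"type":"array"}},"required":["moves"]}

```bash
ls; mkdir -p pics; python3 - <<'E'
from plant import state, grab_frame, ticket, manip
import cv2,numpy as np
print(state()); print(manip.grip_depth)
for n in ["top","side","wrist"]:
    f=grab_frame(n); cv2.imwrite(f"pics/{n}0.png",f["frame"][:,:,::-1]); np.savez(f"{n}0.npz",**f)
    print(n,f["K"],f.get("world_from_camera",f.get("hand_eye")))
E
```

```text
pics
{'time': 0.0, 'joint_pos': array([ 1.02402358e+00,  5.33544191e-02,  1.61425420e+00,  1.10649647e-05,
        1.47598106e+00, -1.18988958e-01]), 'joint_vel': array([-2.07141768e-04,  9.65564913e-04, -1.54818564e-03, -3.32712171e-04,
        5.19419679e-04, -9.87249578e-05]), 'joint_efforts': array([ 1.99218761e-03, -3.93693030e+01, -3.70174062e+01, -7.50699019e-05,
        7.33627821e-03,  9.24059634e-06]), 'tool_pos': array([0.25896077, 0.56816753, 0.23008829]), 'tool_rot': array([ 4.31628601e-04,  8.41087056e-01,  5.40898852e-01, -9.00421325e-04]), 'contact_force': array([ 0.45482275, -0.29731846,  0.24197727]), 'ft_torque': array([-0.01236824,  0.01512763, -0.03966662]), 'gripper_width': 0.9999630400716175}
0.0187
top [[486.29430557   0.         320.86193878]
 [  0.         486.29430557 196.01465012]
 [  0.           0.           1.        ]] [[ 0.00363601 -0.98929808  0.14586324  0.25606606]
 [-0.9998278  -0.00625088 -0.01747255  0.01728812]
 [ 0.01819733 -0.1457746  -0.98915046  1.42582664]
 [ 0.          0.          0.          1.        ]]
side [[442.06378372   0.         322.82149467]
 [  0.         442.06378372 195.65691228]
 [  0.           0.           1.        ]] [[ 0.79384077 -0.40194777  0.45634945 -0.19759605]
 [-0.60783628 -0.54759631  0.57504202 -0.83217719]
 [ 0.01875842 -0.73387756 -0.67902272  1.00660108]
 [ 0.          0.          0.          1.        ]]
wrist [[293.53016847   0.         320.95701874]
 [  0.         293.53016847 198.92059448]
 [  0.           0.           1.        ]] [[ 9.99999815e-01  2.34335075e-04 -5.62209411e-04 -4.24364454e-04]
 [-5.55784990e-05  9.54284716e-01  2.98899109e-01 -7.55864777e-02]
 [ 6.06550394e-04 -2.98899022e-01  9.54284552e-01 -1.42965172e-01]
 [ 0.00000000e+00  0.00000000e+00  0.00000000e+00  1.00000000e+00]]
```

View pics/top0.png

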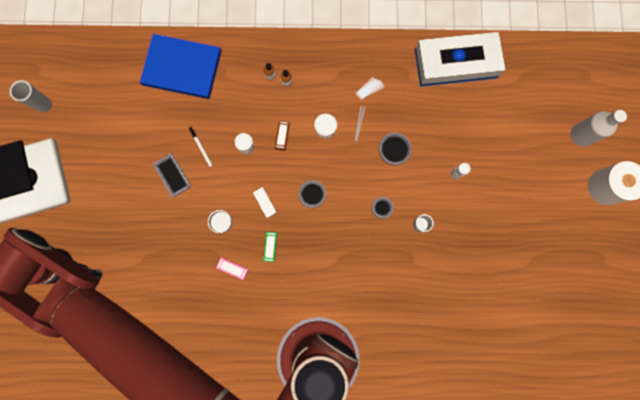

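View pics/side0.png

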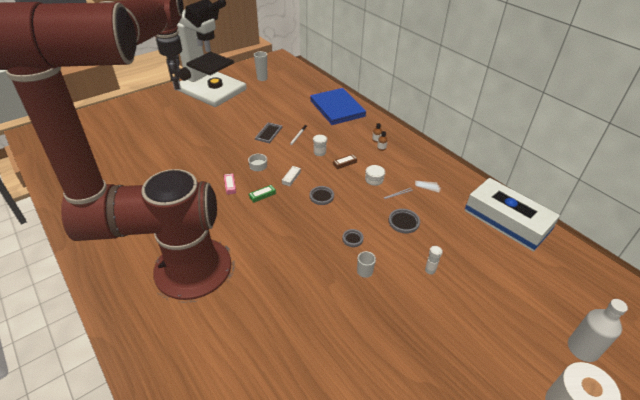

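View pics/wrist0.png

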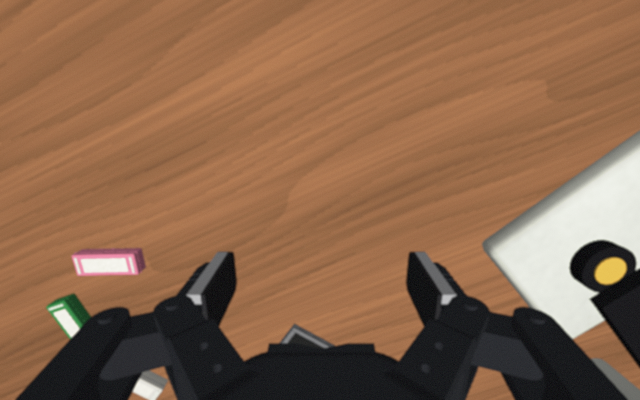

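The top view shows the capped cup at (244,143), the pot at (325,125), the tube at (460,170) and the white mailer at (264,202). The open pot is at (219,221) and the open cup at (424,223). The cradles are at (312,194) for the cup, (382,207) for the tube, (395,149) for the pot and (172,175) for the mailer. Next I'll measure them.

```bash
cat > h.py <<'E'
import numpy as np,cv2
def ld(n): return dict(np.load(n))
def ray(f,u,v,z):
    T=f["world_from_camera"];K=f["K"]
    d=T[:3,:3]@np.array([(u-K[0,2])/K[0,0],(v-K[1,2])/K[1,1],1.]);o=T[:3,3]
    return o+d*(z-o[2])/d[2]
def pts(f):
    T=f["world_from_camera"];K=f["K"];z=f["z_map"]
    v,u=np.mgrid[:400,:640]
    P=np.stack([(u-K[0,2])/K[0,0]*z,(v-K[1,2])/K[1,1]*z,z],-1)
    return P@T[:3,:3].T+T[:3,3]
E
python3 - <<'E'
from h import *
f=ld("top0.npz");im=f["frame"][:,:,::-1].copy()
c=cv2.resize(im[95:265,140:300],None,fx=4.5,fy=3.5*4.5/3.5*0.78,interpolation=cv2.INTER_CUBIC)
P=pts(f);h=P[...,2]
hsv=cv2.cvtColor(im,cv2.COLOR_BGR2HSV)
# things by height or by low saturation
m=((hsv[...,1]<90)).astype(np.uint8)
m[:90]=0;m[270:]=0;m[:,:140]=0;m[:,500:]=0
n,l,s,cen=cv2.connectedComponentsWithStats(m)
for i in range(1,n):
    if s[i,4]<40: continue
    mm=l==i
    r=cv2.minAreaRect(np.argwhere(mm)[:,::-1].astype(np.float32))
    zz=h[mm]
    print(s[i],cen[i].round(1),[np.round(x,1) for x in r],"h",np.percentile(zz,[5,50,95]).round(3),"V",hsv[mm][:,2].mean().round())
cv2.imwrite("pics/a.png",cv2.resize(im[95:235,140:300],(800,700))[:600])
cv2.imwrite("pics/b.png",cv2.resize(im[95:245,290:490],(800,600)))
cv2.imwrite("pics/c.png",cv2.resize(im[165:285,140:300],(800,600)))
E
```

```text
[356  90  22   9 117] [364.3  92.9] [array([366.5,  94. ]), array([ 8., 21.]), np.float64(90.0)] h [-0.001  0.005  0.009] V 226.0
[355 107  10  34 118] [359.1 122.6] [array([359. , 123.4]), array([ 4.5, 34.1]), np.float64(11.3)] h [-0.003  0.003  0.008] V 180.0
[314 114  23  24 442] [325.1 125.2] [array([325. , 125.5]), array([23., 22.]), np.float64(90.0)] h [0.004 0.04  0.046] V 234.0
[277 122  10  23 173] [281.7 133.5] [array([281.9, 133.1]), array([ 7.7, 23.2]), np.float64(9.5)] h [0.016 0.021 0.025] V 237.0
[190 128  22  39 142] [201.5 149. ] [array([200.4, 147. ]), array([43.4,  3.7]), np.float64(61.2)] h [-0.001  0.008  0.014] V 200.0
[235 133  19  21 311] [243.9 142.8] [array([244., 143.]), array([20., 18.]), np.float64(90.0)] h [0.003 0.064 0.069] V 222.0
[379 133  32  32 812] [394.7 148.4] [array([394.5, 148.5]), array([31., 31.]), np.float64(90.0)] h [0.001 0.006 0.017] V 66.0
[153 154  38  43 859] [171.5 174.9] [array([171.5, 174.8]), array([38.9, 22. ]), np.float64(59.7)] h [-0.001  0.005  0.012] V 77.0
[451 163  20  16 198] [460.6 170.3] [array([460.7, 170.8]), array([11
[... 258 characters left out ...]
.8, 11.7]), np.float64(61.4)] h [0.001 0.02  0.025] V 241.0
[372 197  21  21 358] [382.1 207.1] [array([382., 207.]), array([20., 20.]), np.float64(90.0)] h [0.    0.007 0.017] V 83.0
[208 210  24  23 444] [219.3 221.1] [array([219.5, 221. ]), array([22., 23.]), np.float64(90.0)] h [-0.001  0.006  0.032] V 223.0
[413 214  21  18 293] [423.3 222.9] [array([423. , 222.5]), array([17., 20.]), np.float64(90.0)] h [-0.     0.021  0.059] V 187.0
[265 232  10  29 220] [269.6 246.3] [array([269.5, 246.1]), array([ 8.3, 28.4]), np.float64(5.7)] h [0.016 0.02  0.026] V 236.0
[217 259  28  11 159] [227.7 265.6] [array([230.3, 267.7]), array([26.1,  9.1]), np.float64(24.0)] h [0.016 0.02  0.026] V 250.0
```

View pics/a.png

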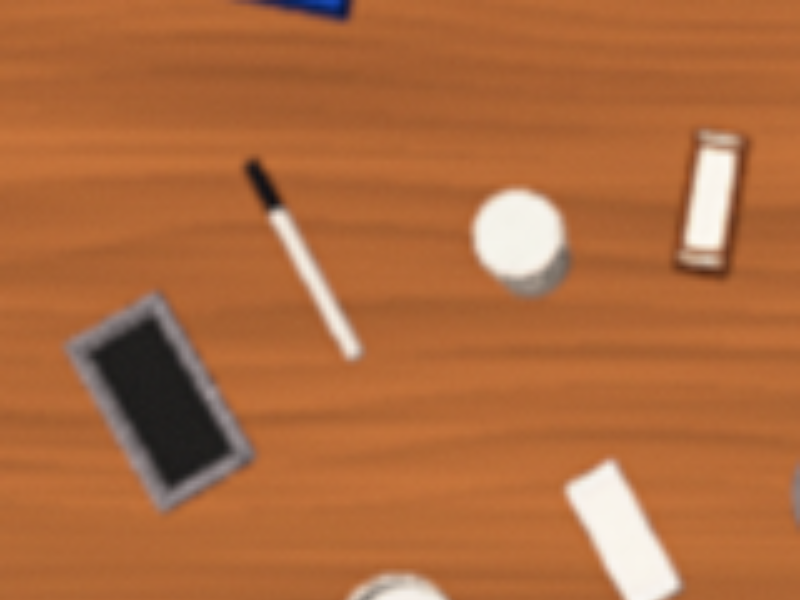

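View pics/b.png

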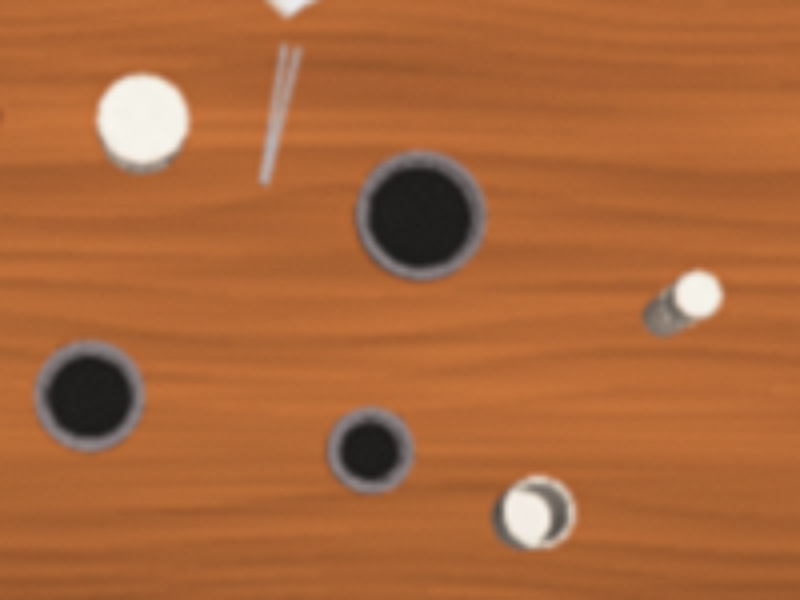

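View pics/c.png

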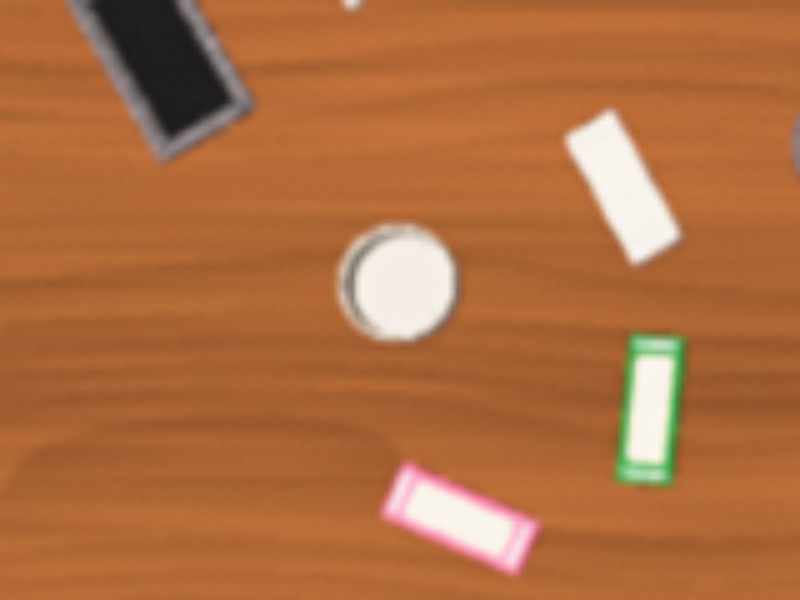

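```bash
cat > m.py <<'E'
from h import *
f=ld("top0.npz");im=f["frame"][:,:,::-1].copy()
P=pts(f);h=P[...,2]
hsv=cv2.cvtColor(im,cv2.COLOR_BGR2HSV)
def pt(n,u,v,z): print(n,ray(f,u,v,z).round(4))
# caps: white bright region
for n,(u0,v0,u1,v1),z,d in [("tube",(448,158,475,182),.09,.032),("cup",(230,128,260,160),.065,.05),("pot",(310,110,342,142),.04,.066)]:
    s=(hsv[v0:v1,u0:u1,1]<90)&(h[v0:v1,u0:u1]>z-.012)
    q=np.argwhere(s)[:,::-1]+[u0,v0]
    w=P[q[:,1],q[:,0]]
    (c,r)=cv2.minEnclosingCircle(q.astype(np.float32))
    print(n,len(q),"depth-mean",w.mean(0).round(4),"ray cen",ray(f,*q.mean(0),z).round(4),"diam px->mm",2*np.sqrt(len(q)/np.pi)/486.3*(1.4-z)*1000//1,d)
for n,u,v,z in [("potcr",394.6,148.4,.014),("cupcr",311.9,193.5,.014),("tubecr",382.1,207.1,.014),("mailcr",171.5,174.9,.01),("mailer",264.3,202.1,.02),("openpot",219.3,221.1,.02),("opencup",423.5,222.8,.03)]: pt(n,u,v,z)
for n,a in [("mailcr",(153,154,38,43,.01)),("mailer",(253,187,23,31,.02))]:
    u0,v0,w,hh,z=a
    s=hsv[v0:v0+hh,u0:u0+w,1]<90
    q=np.argwhere(s)[:,::-1]+[u0,v0]
    W=np.array([ray(f,*x,z)[:2] for x in q])
    r=cv2.minAreaRect((W*1000).astype(np.float32));C=np.cov(W.T);e=np.linalg.eigh(C)[1][:,1]
    print(n,r,"axis deg",np.degrees(np.arctan2(e[1],e[0]))%180)
E
python3 m.py
```

```text
tube 114 depth-mean [ 0.5329 -0.4063  0.0903] ray cen [ 0.533  -0.4064  0.09  ] diam px->mm 32.0 0.032
cup 248 depth-mean [0.607  0.2145 0.0815] ray cen [0.6113 0.2169 0.065 ] diam px->mm 48.0 0.05
pot 397 depth-mean [ 0.6701 -0.0179  0.0441] ray cen [ 0.6712 -0.018   0.04  ] diam px->mm 62.0 0.066
potcr [ 0.6094 -0.2274  0.014 ]
cupcr [0.4716 0.0187 0.014 ]
tubecr [ 0.4325 -0.1873  0.014 ]
mailcr [0.5249 0.4325 0.01  ]
mailer [0.4444 0.1571 0.02  ]
openpot [0.3883 0.2857 0.02  ]
opencup [ 0.3855 -0.3043  0.03  ]
mailcr ((525.4210205078125, 432.6470947265625), (118.08953857421875, 63.80325698852539), 31.991926193237305) axis deg 32.21052301071907
mailer ((444.53973388671875, 157.18406677246094), (88.01876831054688, 33.998443603515625), 29.255401611328125) axis deg 28.95361298895392
```

Emit:
carry_out(moves=[[[0, 0, -0.98, 0, 0, 0, 1], [0, 0, -0.98, 0, 0, 0, 1], [0, 0, -0.98, 0, 0, 0, 1], [0, 0, -0.98, 0, 0, 0, 1], [0, 0, -0.98, 0, 0, 0, 1], [0, 0, 0, 0, 0, 0, 1]]])

```text
time: 0.65
tool_pos: [0.2591, 0.5685, 0.2308]
tool_rot: [0.0, 0.707, 0.708, -0.0]
contact_force: [-0.0, -0.2, -0.4]
gripper_width: 1.0
```

Emit:
carry_out(moves=[[[0, 0, 0, -0.95, 0.5, 0, 1], [0, 0, 0, -0.95, 0.5, 0, 1], [0, 0, 0, -0.95, 0.5, 0, 1], [0, 0, 0, -0.95, 0.5, 0, 1], [0, 0, 0, -0.95, 0.5, 0, 1], [0, 0, 0, -0.95, 0.5, 0, 1], [0, 0, 0, -0.95, 0.5, 0, 1], [0, 0, 0, -0.95, 0.5, 0, 1]]])

```text
time: 1.32
tool_pos: [0.4148, 0.2718, 0.2313]
tool_rot: [0.0, 0.708, 0.706, 0.0]
contact_force: [1.9, 0.8, 0.8]
gripper_width: 1.001
```

Emit:
carry_out(moves=[[[0, 0, 0, -0.95, 0.3, 0, 1], [0, 0, 0, -0.95, 0.3, 0, 1], [0, 0, 0, -0.95, 0.3, 0, 1], [0, 0, 0, -0.95, 0.3, 0, 1], [0, 0, 0, -0.95, 0.3, 0, 1], [0, 0, 0, -0.95, 0.3, 0, 1], [0, 0, 0, -0.95, 0.3, 0, 1], [0, 0, 0, -0.95, 0.3, 0, 1]]])

```text
time: 1.98
tool_pos: [0.5105, -0.0324, 0.2313]
tool_rot: [0.0, 0.708, 0.706, 0.0]
contact_force: [0.7, -0.1, -0.2]
gripper_width: 0.997
```

Emit:
carry_out(moves=[[[0, 0, 0, -0.95, 0.05, 0, 1], [0, 0, 0, -0.95, 0.05, 0, 1], [0, 0, 0, -0.95, 0.05, 0, 1], [0, 0, 0, -0.95, 0, 0, 1], [0, 0, 0, -0.95, 0, 0, 1], [0, 0, 0, -0.95, 0, 0, 1], [0, 0, 0, 0, 0, 0, 1], [0, 0, 0, 0, 0, 0, 1]]])

```text
time: 2.65
tool_pos: [0.5159, -0.2599, 0.2308]
tool_rot: [-0.001, 0.709, 0.705, 0.0]
contact_force: [-0.3, 0.5, 0.0]
gripper_width: 0.999
```

Emit:
carry_out(moves=[[[0, 0, 0, -0.9, 0.1, 0, 1], [0, 0, 0, -0.9, 0.1, 0, 1], [0, 0, 0, -0.9, 0.1, 0, 1], [0, 0, 0, -0.9, 0.1, 0, 1], [0, 0, 0, 0, 0, 0, 1], [0, 0, 0, 0, 0, 0, 1]]])

```text
time: 3.15
tool_pos: [0.5324, -0.4023, 0.2305]
tool_rot: [-0.001, 0.708, 0.706, 0.0]
contact_force: [0.3, 0.7, -0.3]
gripper_width: 1.0
```

```bash
cat >> h.py <<'E'
def wristf():
    from plant import state,grab_frame
    from scipy.spatial.transform import Rotation as R
    s=state();f=grab_frame("wrist")
    T=np.eye(4);q=s["tool_rot"];T[:3,:3]=R.from_quat([q[1],q[2],q[3],q[0]]).as_matrix();T[:3,3]=s["tool_pos"]
    f["world_from_camera"]=T@f["hand_eye"];return s,f
E
python3 - <<'E'
from h import *
s,f=wristf();im=f["frame"][:,:,::-1].copy();cv2.imwrite("pics/w1.png",im)
print(s["tool_pos"],s["tool_rot"],s["joint_pos"].round(2))
P=pts(f);h=P[...,2]
hsv=cv2.cvtColor(im,cv2.COLOR_BGR2HSV)
m=((h>.075)&(h<.1)&(hsv[...,1]<60)&(hsv[...,2]>150)&(f["z_map"]>0)).astype(np.uint8)
n,l,st,c=cv2.connectedComponentsWithStats(m)
for i in range(1,n):
    if st[i,4]>100:
        mm=l==i;print(st[i],P[mm].mean(0).round(4),P[mm].min(0).round(3),P[mm].max(0).round(3),ray(f,*c[i],.09).round(4))
E
```

```text
[ 0.53243729 -0.40230955  0.2304912 ] [-8.06745468e-04  7.07836708e-01  7.06375606e-01  2.16381477e-04] [-0.76  0.15  1.51  0.    1.48 -2.33]
[298 172  33  33 806] [ 0.5341 -0.4097  0.0901] [ 0.519 -0.426  0.077] [ 0.551 -0.394  0.093] [ 0.5341 -0.4097  0.09  ]
```

View pics/w1.png

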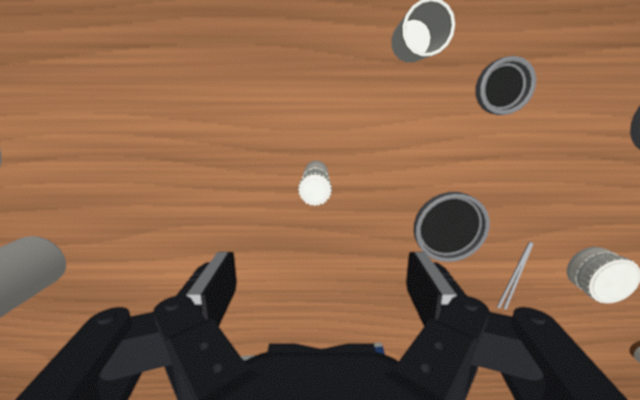

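The tube is at (314,188) in the wrist view, which puts it at (0.534, -0.409). That agrees with the top view. Now descending.

Emit:
carry_out(moves=[[[0, 0, 0, -0.15, 0.04, 0.8, 1], [0, 0, 0, 0, 0, 0.8, 1], [0, 0, 0, 0, 0, 0.8, 1], [0, 0, 0, 0, 0, 0.8, 1], [0, 0, 0, 0, 0, 0.8, 1], [0, 0, 0, 0, 0, 0.6, 1], [0, 0, 0, 0, 0, 0.36, 1], [0, 0, 0, 0, 0, 0, 1]]])

```text
time: 3.87
tool_pos: [0.5321, -0.4045, 0.0287]
tool_rot: [-0.004, 0.707, 0.708, 0.0]
contact_force: [-0.1, 1.0, -1.1]
gripper_width: 1.003
```

Emit:
carry_out(moves=[[[0, 0, 0, 0, 0, 0, -1], [0, 0, 0, 0, 0, 0, -1], [0, 0, 0, 0, 0, 0, -1], [0, 0, 0, 0, 0, 0, -1], [0, 0, 0, 0, 0, 0, -1], [0, 0, 0, 0, 0, 0, -1], [0, 0, 0, 0, 0, 0, -1], [0, 0, 0, 0, 0, 0, -1]]])

```text
time: 4.53
tool_pos: [0.535, -0.4093, 0.0351]
tool_rot: [0.001, 0.707, 0.707, 0.0]
contact_force: [-1.0, 0.9, 6.2]
gripper_width: 0.337
```

```bash
python3 - <<'E'
from h import *
s,f=wristf();im=f["frame"][:,:,::-1].copy();cv2.imwrite("pics/w2.png",im)
print(s["tool_pos"],s["gripper_width"])
E
```

```text
[ 0.53498287 -0.40926433  0.03510067] 0.3373565408564014
```

View pics/w2.png

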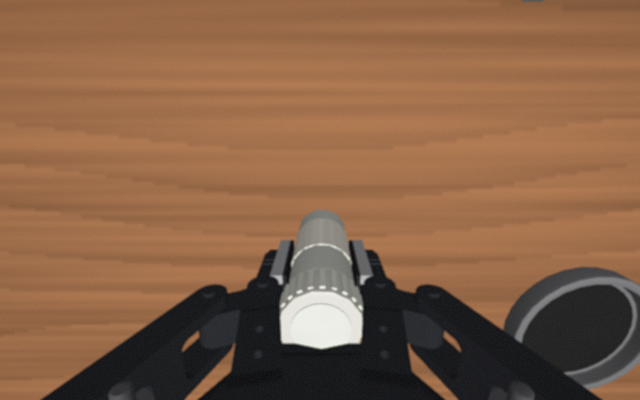

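Emit:
carry_out(moves=[[[0, 0, 0, 0, 0, -0.4, -1], [0, 0, 0, 0, 0, -0.7, -1], [0, 0, 0, 0, 0, -0.7, -1], [0, 0, 0, 0, 0, -0.6, -1], [0, 0, 0, 0, 0, 0, -1], [0, 0, 0, 0, 0, 0, -1]]])

```text
time: 5.08
tool_pos: [0.5348, -0.4093, 0.1311]
tool_rot: [0.002, 0.707, 0.707, 0.0]
contact_force: [0.1, 0.5, -1.7]
gripper_width: 0.337
```

Emit:
carry_out(moves=[[[0, 0, 0, 0.4, -0.18, 0, -1], [0, 0, 0, 0.75, -0.34, 0, -1], [0, 0, 0, 0.8, -0.37, 0, -1], [0, 0, 0, 0.8, -0.37, 0, -1], [0, 0, 0, 0.8, -0.37, 0, -1], [0, 0, 0, 0.8, -0.37, 0, -1], [0, 0, 0, 0.8, -0.37, 0, -1], [0, 0, 0, 0.4, -0.18, 0, -1]]])

```text
time: 5.75
tool_pos: [0.4288, -0.1826, 0.1256]
tool_rot: [-0.003, 0.707, 0.707, -0.0]
contact_force: [-0.5, -0.0, -0.5]
gripper_width: 0.339
```

Emit:
carry_out(moves=[[[0, 0, 0, 0, 0, 0, -1], [0, 0, 0, 0, 0, 0, -1], [0, 0, 0, 0, 0, 0, -1]]])

```text
time: 6.0
tool_pos: [0.4318, -0.1866, 0.128]
tool_rot: [-0.0, 0.707, 0.707, -0.0]
contact_force: [0.7, 0.0, -0.4]
gripper_width: 0.339
```

```bash
python3 - <<'E'
from h import *
from plant import grab_frame
s,f=wristf();print(s["tool_pos"],s["gripper_width"])
im=grab_frame("side")["frame"][:,:,::-1]
cv2.imwrite("pics/w3.png",np.hstack([cv2.resize(f["frame"][:,:,::-1],(400,300)),cv2.resize(im[150:300,280:480],(400,300))]))
E
```

```text
[ 0.43180918 -0.18663844  0.1280297 ] 0.33920355622337994
```

View pics/w3.png

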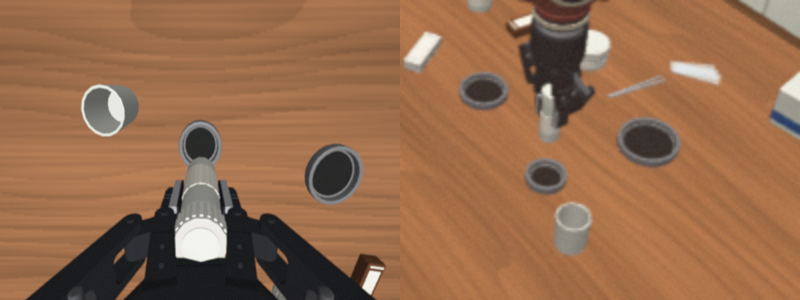

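```bash
python3 - <<'E'
from h import *
s,f=wristf();im=f["frame"][:,:,::-1].copy()
hsv=cv2.cvtColor(im,cv2.COLOR_BGR2HSV)
P=pts(f)
m=(hsv[...,1]<70).astype(np.uint8); m[240:]=0
q=np.argwhere(m[155:215,270:370])[:,::-1]+[270,155]
q=q[P[q[:,1],q[:,0],2]<.03]
W=np.array([ray(f,*x,.014) for x in q]);print(W.min(0),W.max(0),(W.min(0)+W.max(0))/2)
E
```

```text
[ 0.40082558 -0.21923417  0.014     ] [ 0.451594   -0.15675903  0.014     ] [ 0.42620979 -0.1879966   0.014     ]
```

Emit:
carry_out(moves=[[[0, 0, 0, 0, 0, 0.5, -1], [0, 0, 0, 0, 0, 0.7, -1], [0, 0, 0, 0, 0, 0.4, -1], [0, 0, 0, 0, 0, 0.2, -1], [0, 0, 0, 0, 0, 0.15, -1], [0, 0, 0, 0, 0, 0.1, -1], [0, 0, 0, 0, 0, 0.05, -1], [0, 0, 0, 0, 0, 0, -1]]])

```text
time: 6.82
tool_pos: [0.4325, -0.1867, 0.0454]
tool_rot: [0.0, 0.707, 0.707, 0.0]
contact_force: [-0.0, 0.2, -0.1]
gripper_width: 0.337
```

Emit:
carry_out(moves=[[[0, 0, 0, 0, 0, 0, -1], [0, 0, 0, 0, 0, 0, -1]]])

```text
time: 6.98
tool_pos: [0.4326, -0.1867, 0.0459]
tool_rot: [0.001, 0.707, 0.707, 0.0]
contact_force: [0.6, -0.3, -0.5]
gripper_width: 0.336
```

Emit:
carry_out(moves=[[[0, 0, 0, 0, 0, 0.06, -1], [0, 0, 0, 0, 0, 0.05, -1], [0, 0, 0, 0, 0, 0, -1], [0, 0, 0, 0, 0, 0, -1]]])

```text
time: 7.32
tool_pos: [0.4318, -0.1862, 0.0403]
tool_rot: [-0.0, 0.707, 0.707, -0.0]
contact_force: [0.2, -0.3, -0.9]
gripper_width: 0.335
```

Emit:
carry_out(moves=[[[0, 0, 0, 0, 0, 0.04, -1], [0, 0, 0, 0, 0, 0, -1], [0, 0, 0, 0, 0, 0, -1]]])

```text
time: 7.57
tool_pos: [0.4322, -0.1865, 0.0391]
tool_rot: [0.0, 0.707, 0.707, 0.0]
contact_force: [0.2, -0.2, 1.1]
gripper_width: 0.332
```

Emit:
carry_out(moves=[[[0, 0, 0, 0, 0, 0.03, -1], [0, 0, 0, 0, 0, 0, -1], [0, 0, 0, 0, 0, 0, -0.1], [0, 0, 0, 0, 0, 0, 0.2], [0, 0, 0, 0, 0, 0, 0.6], [0, 0, 0, 0, 0, 0, 1], [0, 0, 0, 0, 0, 0, 1], [0, 0, 0, 0, 0, 0, 1]]])

```text
time: 8.23
tool_pos: [0.4318, -0.1863, 0.0375]
tool_rot: [-0.0, 0.707, 0.707, -0.0]
contact_force: [-0.1, -0.7, -0.5]
gripper_width: 0.996
```

```bash
python3 - <<'E'
from h import *
s,f=wristf();print(s["tool_pos"],s["gripper_width"],s["contact_force"])
cv2.imwrite("pics/w4.png",f["frame"][:,:,::-1])
E
```

```text
[ 0.43184175 -0.18626664  0.03749398] 0.995602033554802 [-0.09255234 -0.70628912 -0.4651509 ]
```

View pics/w4.png

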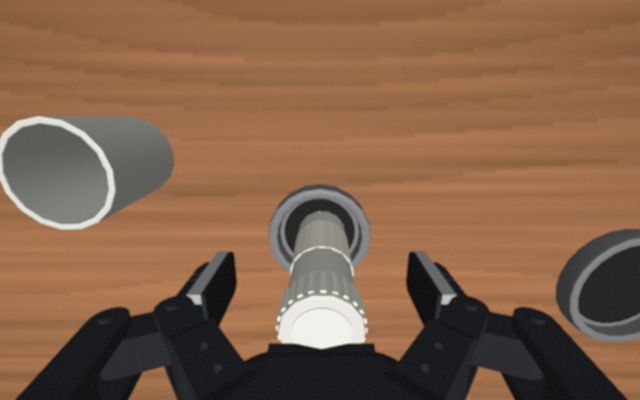

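The tube is standing inside its cradle. Rising and going to the cup.

Emit:
carry_out(moves=[[[0, 0, 0, 0, 0, -0.4, 1], [0, 0, 0, 0, 0, -0.8, 1], [0, 0, 0, 0, 0, -0.9, 1], [0, 0, 0, 0, 0, -0.9, 1], [0, 0, 0, 0, 0, -0.9, 1], [0, 0, 0, 0.7, 0.4, -0.5, 1], [0, 0, 0, 0.9, 0.4, 0, 1], [0, 0, 0, 0.9, 0.4, 0, 1]]])

```text
time: 8.95
tool_pos: [0.4816, -0.0862, 0.2167]
tool_rot: [0.003, 0.708, 0.706, 0.001]
contact_force: [0.2, 0.8, 0.4]
gripper_width: 1.0
```

Emit:
carry_out(moves=[[[0, 0, 0, 0.9, 0.4, 0, 1], [0, 0, 0, 0.9, 0.4, 0, 1], [0, 0, 0, 0.9, 0.4, 0, 1], [0, 0, 0, 0.9, 0.4, 0, 1], [0, 0, 0, 0.9, 0.4, 0, 1], [0, 0, 0, 0.9, 0.4, 0, 1], [0, 0, 0, 0.9, 0.4, 0, 1], [0, 0, 0, 0.9, 0.4, 0, 1]]])

```text
time: 9.62
tool_pos: [0.6084, 0.2036, 0.2134]
tool_rot: [-0.0, 0.707, 0.707, -0.0]
contact_force: [-0.2, -0.4, 0.5]
gripper_width: 0.999
```

Emit:
carry_out(moves=[[[0, 0, 0, 0.4, 0.2, 0, 1], [0, 0, 0, 0, 0, 0, 1], [0, 0, 0, 0, 0, 0, 1]]])

```text
time: 9.87
tool_pos: [0.6159, 0.2183, 0.213]
tool_rot: [-0.0, 0.707, 0.708, -0.001]
contact_force: [-1.0, -0.4, -0.6]
gripper_width: 0.997
```

```bash
cat > cap.py <<'E'
import sys
from h import *
z=float(sys.argv[1]);name=sys.argv[2]
s,f=wristf();im=f["frame"][:,:,::-1].copy();cv2.imwrite(name,im)
print(s["tool_pos"],s["tool_rot"].round(3))
P=pts(f);h=P[...,2]
hsv=cv2.cvtColor(im,cv2.COLOR_BGR2HSV)
m=((h>z-.012)&(h<z+.012)&(hsv[...,1]<60)&(hsv[...,2]>150)&(f["z_map"]>0)).astype(np.uint8)
n,l,st,c=cv2.connectedComponentsWithStats(m)
for i in range(1,n):
    if st[i,4]>200:
        mm=l==i;print(st[i],P[mm].mean(0).round(4),P[mm].min(0).round(3),P[mm].max(0).round(3),ray(f,*c[i],z).round(4))
E
python3 cap.py .065 pics/w5.png
```

```text
[0.61591321 0.21825293 0.21303041] [-0.     0.707  0.708 -0.001]
[ 296  157   50   50 1860] [0.6126 0.2167 0.0654] [0.589 0.191 0.054] [0.64  0.242 0.068] [0.6126 0.2166 0.065 ]
```

View pics/w5.png

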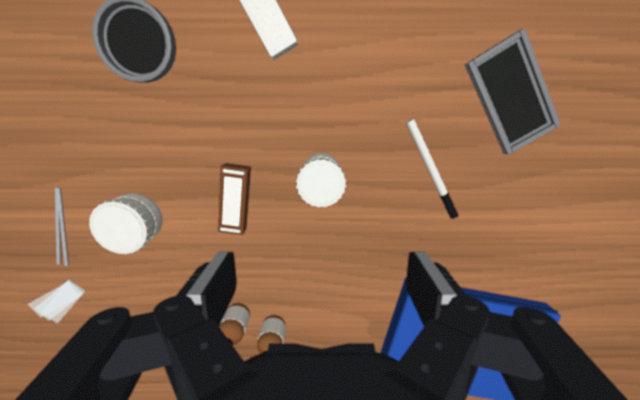

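The cup is at (321,182) in the wrist view, which puts it at (0.6126, 0.2167). Descending to grip at the cap.

Emit:
carry_out(moves=[[[0, 0, 0, -0.04, -0.08, 0.8, 1], [0, 0, 0, 0, 0, 0.8, 1], [0, 0, 0, 0, 0, 0.8, 1], [0, 0, 0, 0, 0, 0.8, 1], [0, 0, 0, 0, 0, 0.7, 1], [0, 0, 0, 0, 0, 0.4, 1], [0, 0, 0, 0, 0, 0.25, 1], [0, 0, 0, 0, 0, 0, 1]]])

```text
time: 10.58
tool_pos: [0.6107, 0.2142, 0.029]
tool_rot: [-0.001, 0.708, 0.706, -0.002]
contact_force: [-0.6, -0.8, 0.1]
gripper_width: 1.001
```

Emit:
carry_out(moves=[[[0, 0, 0, 0, 0, 0, -1], [0, 0, 0, 0, 0, 0, -1], [0, 0, 0, 0, 0, 0, -1], [0, 0, 0, 0, 0, 0, -1], [0, 0, 0, 0, 0, 0, -1], [0, 0, 0, 0, 0, 0, -1], [0, 0, 0, 0, 0, 0, -1], [0, 0, 0, 0, 0, 0, -1]]])

```text
time: 11.25
tool_pos: [0.6147, 0.2163, 0.0344]
tool_rot: [0.001, 0.707, 0.707, 0.002]
contact_force: [-0.3, -1.2, 5.7]
gripper_width: 0.569
```

Emit:
carry_out(moves=[[[0, 0, 0, 0, 0, -0.4, -1], [0, 0, 0, 0, 0, -0.7, -1], [0, 0, 0, 0, 0, -0.7, -1], [0, 0, 0, 0, 0, -0.6, -1], [0, 0, 0, 0, 0, 0, -1], [0, 0, 0, 0, 0, 0, -1]]])

```text
time: 11.75
tool_pos: [0.6142, 0.2164, 0.1302]
tool_rot: [0.001, 0.707, 0.707, 0.002]
contact_force: [0.2, -0.2, -1.2]
gripper_width: 0.565
```

```bash
python3 - <<'E'
from h import *
from plant import grab_frame
s,f=wristf();print(s["tool_pos"],s["gripper_width"])
im=grab_frame("side")["frame"][:,:,::-1]
cv2.imwrite("pics/w6.png",np.hstack([cv2.resize(f["frame"][:,:,::-1],(400,300)),cv2.resize(im[80:230,220:420],(400,300))]))
E
```

```text
[0.61421559 0.21641938 0.13020698] 0.5654783270023329
```

View pics/w6.png

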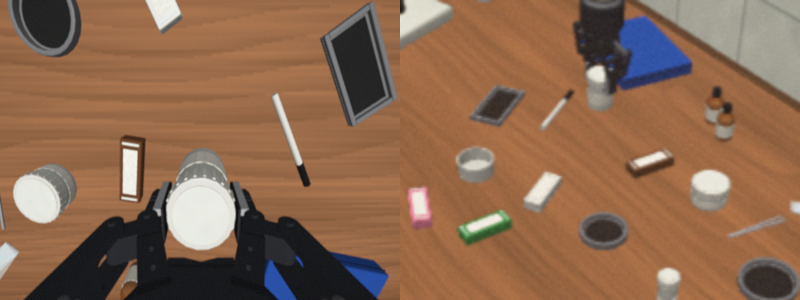

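Emit:
carry_out(moves=[[[0, 0, 0, -0.37, -0.26, 0, -1], [0, 0, 0, -0.7, -0.5, 0, -1], [0, 0, 0, -0.7, -0.5, 0, -1], [0, 0, 0, -0.7, -0.5, 0, -1], [0, 0, 0, -0.7, -0.5, 0, -1], [0, 0, 0, -0.7, -0.5, 0, -1], [0, 0, 0, -0.7, -0.5, 0, -1], [0, 0, 0, -0.37, -0.26, 0, -1]]])

```text
time: 12.52
tool_pos: [0.4685, 0.0167, 0.1248]
tool_rot: [-0.002, 0.708, 0.707, -0.002]
contact_force: [-0.0, 0.3, -1.2]
gripper_width: 0.564
```

Emit:
carry_out(moves=[[[0, 0, 0, 0, 0, 0, -1], [0, 0, 0, 0, 0, 0, -1], [0, 0, 0, 0, 0, 0, -1]]])

```text
time: 12.77
tool_pos: [0.4717, 0.0189, 0.1267]
tool_rot: [-0.001, 0.707, 0.707, -0.0]
contact_force: [0.4, 0.3, -0.3]
gripper_width: 0.569
```

```bash
cat > cr.py <<'E'
import sys
from h import *
name=sys.argv[1];R=float(sys.argv[2])
s,f=wristf();im=f["frame"][:,:,::-1].copy();cv2.imwrite(name,im)
print(s["tool_pos"],s["tool_rot"].round(3),s["gripper_width"])
P=pts(f);hsv=cv2.cvtColor(im,cv2.COLOR_BGR2HSV)
m=((hsv[...,1]<70)&(P[...,2]<.03)&(f["z_map"]>0)).astype(np.uint8)
n,l,st,c=cv2.connectedComponentsWithStats(m)
for i in range(1,n):
    if st[i,4]>300:
        q=np.argwhere(l==i)[:,::-1];W=np.array([ray(f,*x,.014) for x in q])
        print(st[i],W.min(0)[:2].round(4),W.max(0)[:2].round(4),"xmin+R",(W[:,0].min()+R).round(4),"ymid",((W[:,1].min()+W[:,1].max())/2).round(4))
E
python3 cr.py pics/w7.png .041
```

```text
[0.47172139 0.01888497 0.12665608] [-0.001  0.707  0.707 -0.   ] 0.5691390612096018
[ 464    0   37   42 1160] [0.3187 0.1294] [0.3465 0.1531] xmin+R 0.3597 ymid 0.1413
[ 592   58   48   81 2863] [0.3586 0.2421] [0.4211 0.2907] xmin+R 0.3996 ymid 0.2664
[  47  115   82   73 3348] [ 0.402  -0.2165] [ 0.4644 -0.1495] xmin+R 0.443 ymid -0.183
[ 441  114   75  102 4267] [0.4013 0.1203] [0.4914 0.1952] xmin+R 0.4423 ymid 0.1577
[ 278  150   89   71 4045] [ 0.4313 -0.0212] [0.4963 0.0591] xmin+R 0.4723 ymid 0.0189
[610 267  30  89 964] [0.5458 0.3033] [0.6544 0.3647] xmin+R 0.5868 ymid 0.334
[  38  276  101   82 5622] [ 0.5559 -0.2771] [ 0.6572 -0.1721] xmin+R 0.5969 ymid -0.2246
[192 350  15  50 386] [ 0.6476 -0.1313] [ 0.7184 -0.1068] xmin+R 0.6886 ymid -0.1191
```

View pics/w7.png

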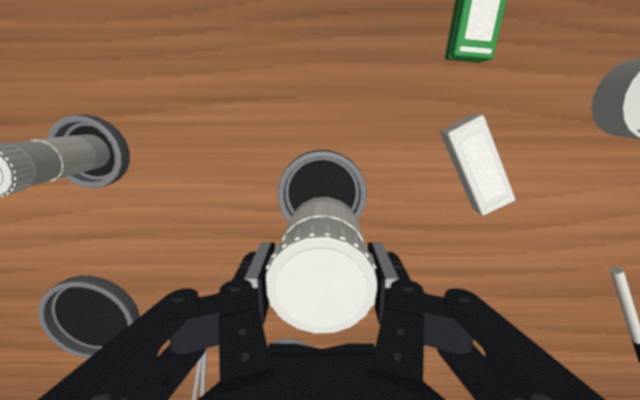

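Emit:
carry_out(moves=[[[0, 0, 0, 0, 0.02, 0.5, -1], [0, 0, 0, 0, 0, 0.7, -1], [0, 0, 0, 0, 0, 0.4, -1], [0, 0, 0, 0, 0, 0.2, -1], [0, 0, 0, 0, 0, 0.15, -1], [0, 0, 0, 0, 0, 0.1, -1], [0, 0, 0, 0, 0, 0.05, -1], [0, 0, 0, 0, 0, 0, -1]]])

```text
time: 13.48
tool_pos: [0.4734, 0.0185, 0.0442]
tool_rot: [0.0, 0.707, 0.707, 0.0]
contact_force: [-0.3, 0.2, -2.1]
gripper_width: 0.567
```

Emit:
carry_out(moves=[[[0, 0, 0, 0, 0, 0.04, -1], [0, 0, 0, 0, 0, 0, -1], [0, 0, 0, 0, 0, 0, -1]]])

```text
time: 13.73
tool_pos: [0.4732, 0.0184, 0.0427]
tool_rot: [0.0, 0.707, 0.707, 0.0]
contact_force: [0.2, -1.2, -0.1]
gripper_width: 0.562
```

Emit:
carry_out(moves=[[[0, 0, 0, 0, 0, 0.04, -1], [0, 0, 0, 0, 0, 0.04, -1], [0, 0, 0, 0, 0, 0, -1], [0, 0, 0, 0, 0, 0, -1]]])

```text
time: 14.07
tool_pos: [0.4727, 0.0184, 0.0388]
tool_rot: [-0.0, 0.707, 0.707, -0.0]
contact_force: [0.6, 0.0, -1.1]
gripper_width: 0.568
```

Emit:
carry_out(moves=[[[0, 0, 0, 0, 0, 0.04, -1], [0, 0, 0, 0, 0, 0, -1], [0, 0, 0, 0, 0, 0, -1]]])

```text
time: 14.32
tool_pos: [0.4735, 0.0184, 0.0385]
tool_rot: [0.0, 0.707, 0.707, 0.0]
contact_force: [-1.7, 0.8, 5.2]
gripper_width: 0.566
```

Contact at +5 N, at the height I expected. Releasing.

Emit:
carry_out(moves=[[[0, 0, 0, 0, 0, 0, 0.3], [0, 0, 0, 0, 0, 0, 0.5], [0, 0, 0, 0, 0, 0, 0.8], [0, 0, 0, 0, 0, 0, 1], [0, 0, 0, 0, 0, 0, 1], [0, 0, 0, 0, 0, 0, 1]]])

```text
time: 14.82
tool_pos: [0.4727, 0.0184, 0.0371]
tool_rot: [-0.0, 0.707, 0.707, -0.0]
contact_force: [0.8, -0.4, -0.3]
gripper_width: 0.998
```

```bash
python3 cr.py pics/w8.png .041|head -1
```

```text
[0.47270527 0.01843852 0.03714767] [-0.     0.707  0.707 -0.   ] 0.9980880005961682
```

View pics/w8.png

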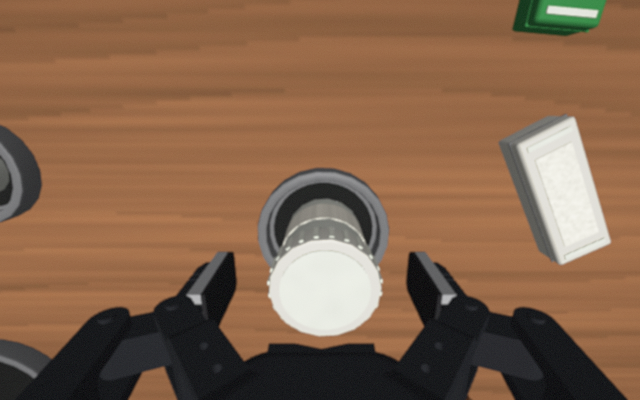

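The cup is seated. Going to the pot.

Emit:
carry_out(moves=[[[0, 0, 0, 0, 0, -0.4, 1], [0, 0, 0, 0, 0, -0.8, 1], [0, 0, 0, 0, 0, -0.9, 1], [0, 0, 0, 0, 0, -0.9, 1], [0, 0, 0, 0, 0, -0.9, 1], [0, 0, 0, -0.15, 0.8, -0.3, 1], [0, 0, 0, -0.15, 0.85, 0, 1], [0, 0, 0, -0.15, 0.85, 0, 1]]])

```text
time: 15.53
tool_pos: [0.5751, 0.0002, 0.2082]
tool_rot: [0.002, 0.707, 0.707, 0.002]
contact_force: [0.4, 0.1, -0.1]
gripper_width: 1.0
```

Emit:
carry_out(moves=[[[0, 0, 0, -0.15, 0.85, 0, 1], [0, 0, 0, -0.15, 0.85, 0, 1], [0, 0, 0, -0.15, 0.75, 0, 1], [0, 0, 0, 0, 0, 0, 1], [0, 0, 0, 0, 0, 0, 1], [0, 0, 0, 0, 0, 0, 1]]])

```text
time: 16.03
tool_pos: [0.6702, -0.0175, 0.2047]
tool_rot: [-0.001, 0.707, 0.707, -0.0]
contact_force: [0.3, -0.7, 0.3]
gripper_width: 1.0
```

```bash
python3 cap.py .04 pics/w9.png
```

```text
[ 0.67024529 -0.01747479  0.20471953] [-0.001  0.707  0.707 -0.   ]
[ 289  153   62   61 2852] [ 0.6726 -0.0198  0.0405] [ 0.641 -0.053  0.029] [0.708 0.013 0.043] [ 0.6725 -0.0198  0.04  ]
```

View pics/w9.png

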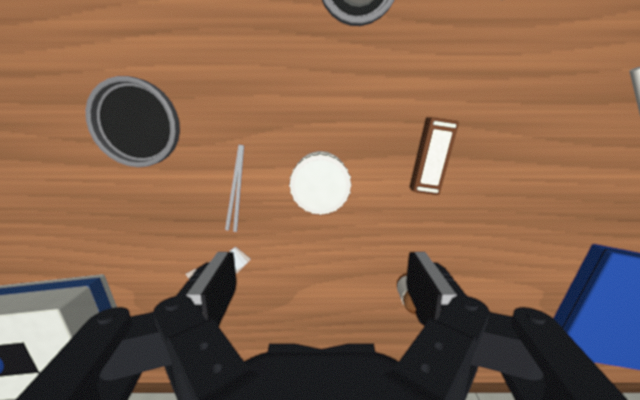

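The pot is at (320,184) in the wrist view, which puts it at (0.672, -0.019). Descending.

Emit:
carry_out(moves=[[[0, 0, 0, -0.05, 0.04, 0.8, 1], [0, 0, 0, 0, 0, 0.8, 1], [0, 0, 0, 0, 0, 0.8, 1], [0, 0, 0, 0, 0, 0.8, 1], [0, 0, 0, 0, 0, 0.7, 1], [0, 0, 0, 0, 0, 0.4, 1], [0, 0, 0, 0, 0, 0.25, 1], [0, 0, 0, 0, 0, 0, 1]]])

```text
time: 16.75
tool_pos: [0.6699, -0.0191, 0.0211]
tool_rot: [-0.002, 0.707, 0.707, -0.001]
contact_force: [0.6, 0.0, -0.2]
gripper_width: 0.997
```

Emit:
carry_out(moves=[[[0, 0, 0, 0, 0, 0, 1], [0, 0, 0, 0, 0, 0, 1], [0, 0, 0, 0, 0, 0, 1]]])

```text
time: 17.0
tool_pos: [0.674, -0.0198, 0.0259]
tool_rot: [0.002, 0.707, 0.707, 0.001]
contact_force: [0.5, 0.8, 0.1]
gripper_width: 0.995
```

```bash
python3 cap.py .04 pics/w10.png
```

```text
[ 0.67395504 -0.01975914  0.02590312] [0.002 0.707 0.707 0.001]
[  257   203   133   120 12073] [ 0.6721 -0.0195  0.0407] [ 0.641 -0.053  0.03 ] [0.707 0.014 0.043] [ 0.6719 -0.0195  0.04  ]
```

View pics/w10.png

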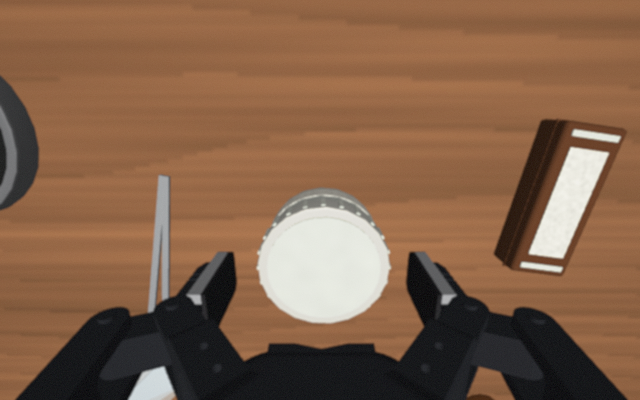

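Emit:
carry_out(moves=[[[0, 0, 0, 0, -0.04, 0.2, 1], [0, 0, 0, 0, 0, 0.2, 1], [0, 0, 0, 0, 0, 0, 1], [0, 0, 0, 0, 0, 0, 1]]])

```text
time: 17.38
tool_pos: [0.6697, -0.0195, 0.0058]
tool_rot: [-0.001, 0.707, 0.707, -0.001]
contact_force: [0.1, -0.4, 0.3]
gripper_width: 1.004
```

Emit:
carry_out(moves=[[[0, 0, 0, 0, 0, 0, -1], [0, 0, 0, 0, 0, 0, -1], [0, 0, 0, 0, 0, 0, -1], [0, 0, 0, 0, 0, 0, -1], [0, 0, 0, 0, 0, 0, -1], [0, 0, 0, 0, 0, 0, -1], [0, 0, 0, 0, 0, 0, -1]]])

```text
time: 17.97
tool_pos: [0.6714, -0.0197, 0.0079]
tool_rot: [0.001, 0.707, 0.707, 0.0]
contact_force: [1.3, 0.1, 2.1]
gripper_width: 0.755
```

Emit:
carry_out(moves=[[[0, 0, 0, 0, 0, -0.4, -1], [0, 0, 0, 0, 0, -0.7, -1], [0, 0, 0, 0, 0, -0.7, -1], [0, 0, 0, 0, 0, -0.6, -1], [0, 0, 0, 0, 0, -0.2, -1], [0, 0, 0, 0, 0, 0, -1], [0, 0, 0, 0, 0, 0, -1]]])

```text
time: 18.55
tool_pos: [0.6703, -0.0195, 0.1109]
tool_rot: [-0.0, 0.707, 0.707, -0.0]
contact_force: [0.7, 0.3, -2.1]
gripper_width: 0.756
```

```bash
python3 - <<'E'
from h import *
from plant import grab_frame
s,f=wristf();print(s["tool_pos"],s["gripper_width"])
im=grab_frame("side")["frame"][:,:,::-1]
cv2.imwrite("pics/w11.png",np.hstack([cv2.resize(f["frame"][:,:,::-1],(400,300)),cv2.resize(im[90:240,280:480],(400,300))]))
E
```

```text
[ 0.67031865 -0.0194971   0.11088673] 0.7556949853586646
```

View pics/w11.png

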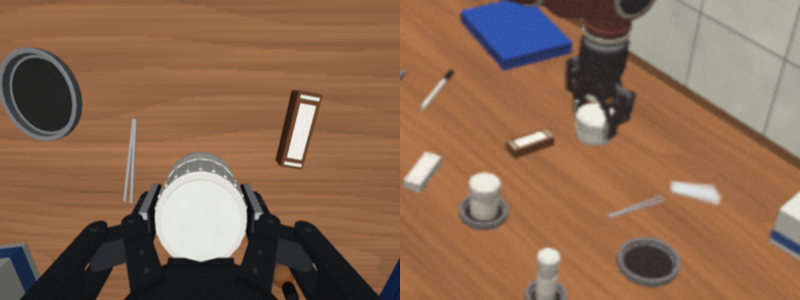

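Emit:
carry_out(moves=[[[0, 0, 0, -0.4, -0.12, 0, -1], [0, 0, 0, -0.7, -0.21, 0, -1], [0, 0, 0, -0.75, -0.22, 0, -1], [0, 0, 0, -0.75, -0.22, 0, -1], [0, 0, 0, -0.75, -0.22, 0, -1], [0, 0, 0, -0.75, -0.22, 0, -1], [0, 0, 0, -0.7, -0.21, 0, -1], [0, 0, 0, -0.37, -0.13, 0, -1]]])

```text
time: 19.32
tool_pos: [0.6064, -0.2295, 0.1093]
tool_rot: [-0.001, 0.708, 0.706, -0.001]
contact_force: [0.0, 0.3, -1.7]
gripper_width: 0.752
```

Emit:
carry_out(moves=[[[0, 0, 0, 0, 0, 0, -1], [0, 0, 0, 0, 0, 0, -1], [0, 0, 0, 0, 0, 0, -1]]])

```text
time: 19.57
tool_pos: [0.6085, -0.2255, 0.1104]
tool_rot: [-0.001, 0.707, 0.707, 0.0]
contact_force: [-0.5, 0.7, -1.5]
gripper_width: 0.752
```

```bash
python3 cr.py pics/w12.png .049
```

```text
[ 0.60848811 -0.22554238  0.11041893] [-0.001  0.707  0.707  0.   ] 0.751586461626675
[345   0  55  13 473] [ 0.4604 -0.2093] [ 0.4678 -0.1712] xmin+R 0.5094 ymid -0.1903
[ 589    0   51   82 3631] [ 0.4604 -0.0314] [0.5136 0.0154] xmin+R 0.5094 ymid -0.008
[ 262  145  113   83 6047] [ 0.5618 -0.2769] [ 0.6334 -0.1805] xmin+R 0.6108 ymid -0.2287
[424 224  25  58 506] [ 0.6305 -0.131 ] [ 0.688  -0.1141] xmin+R 0.6795 ymid -0.1225
[605 373  35  27 695] [0.7988 0.0769] [0.835 0.115] xmin+R 0.8478 ymid 0.0959
```

View pics/w12.png

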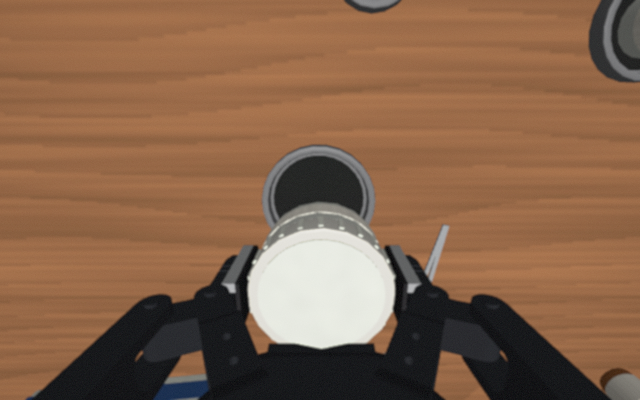

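Emit:
carry_out(moves=[[[0, 0, 0, -0.06, 0.02, 0.5, -1], [0, 0, 0, 0, 0, 0.7, -1], [0, 0, 0, 0, 0, 0.4, -1], [0, 0, 0, 0, 0, 0.3, -1], [0, 0, 0, 0, 0, 0.2, -1], [0, 0, 0, 0, 0, 0.1, -1], [0, 0, 0, 0, 0, 0.1, -1], [0, 0, 0, 0, 0, 0, -1]]])

```text
time: 20.28
tool_pos: [0.61, -0.2287, 0.0195]
tool_rot: [0.0, 0.707, 0.707, 0.0]
contact_force: [-1.0, 0.7, -1.3]
gripper_width: 0.752
```

Emit:
carry_out(moves=[[[0, 0, 0, 0, 0, 0, -1], [0, 0, 0, 0, 0, 0, -1]]])

```text
time: 20.45
tool_pos: [0.6104, -0.2292, 0.0205]
tool_rot: [0.001, 0.707, 0.707, 0.0]
contact_force: [0.5, 0.3, -1.5]
gripper_width: 0.749
```

```bash
python3 cr.py pics/w13.png .049
```

```text
[ 0.61037087 -0.22917567  0.02053481] [0.001 0.707 0.707 0.   ] 0.7493506981166314
[ 238  161  172   93 8601] [ 0.5609 -0.2768] [ 0.6134 -0.1804] xmin+R 0.6099 ymid -0.2286
```

View pics/w13.png

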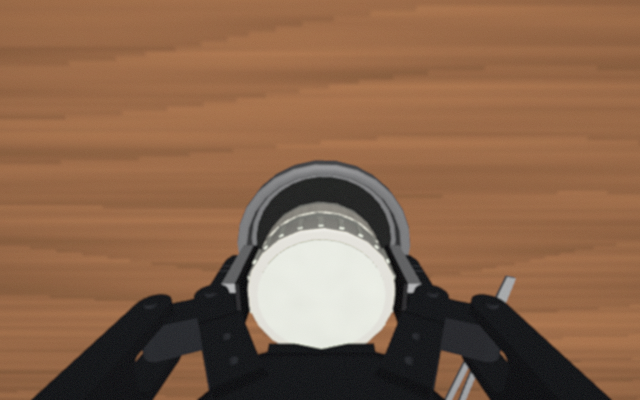

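Centred. Down about 8 mm in small steps.

Emit:
carry_out(moves=[[[0, 0, 0, 0, 0, 0.05, -1], [0, 0, 0, 0, 0, 0.05, -1], [0, 0, 0, 0, 0, 0.04, -1], [0, 0, 0, 0, 0, 0, -1], [0, 0, 0, 0, 0, 0, -1]]])

```text
time: 20.92
tool_pos: [0.6094, -0.2287, 0.0134]
tool_rot: [-0.0, 0.707, 0.707, -0.0]
contact_force: [-1.1, 0.1, 0.2]
gripper_width: 0.756
```

Emit:
carry_out(moves=[[[0, 0, 0, 0, 0, 0.04, -1], [0, 0, 0, 0, 0, 0, -1], [0, 0, 0, 0, 0, 0, -1]]])

```text
time: 21.17
tool_pos: [0.6095, -0.2288, 0.012]
tool_rot: [-0.0, 0.707, 0.707, -0.0]
contact_force: [0.4, 0.6, -0.6]
gripper_width: 0.753
```

Emit:
carry_out(moves=[[[0, 0, 0, 0, 0, 0.03, -1], [0, 0, 0, 0, 0, 0, -1], [0, 0, 0, 0, 0, 0, -1]]])

```text
time: 21.42
tool_pos: [0.6097, -0.2289, 0.0119]
tool_rot: [-0.0, 0.707, 0.707, -0.0]
contact_force: [-3.5, 1.3, 6.1]
gripper_width: 0.753
```

Contact at 6 N. Releasing, then rising.

Emit:
carry_out(moves=[[[0, 0, 0, 0, 0, 0, 0.6], [0, 0, 0, 0, 0, 0, 0.8], [0, 0, 0, 0, 0, 0, 1], [0, 0, 0, 0, 0, 0, 1], [0, 0, 0, 0, 0, 0, 1]]])

```text
time: 21.83
tool_pos: [0.6096, -0.2288, 0.0107]
tool_rot: [0.0, 0.707, 0.707, -0.0]
contact_force: [-0.3, -0.7, 0.5]
gripper_width: 0.999
```

Emit:
carry_out(moves=[[[0, 0, 0, 0, 0, -0.3, 1], [0, 0, 0, 0, 0, -0.7, 1], [0, 0, 0, 0, 0, -0.9, 1], [0, 0, 0, 0, 0, -0.9, 1], [0, 0, 0, 0, 0, -0.9, 1], [0, 0, 0, 0, 0, -0.9, 1], [0, 0, 0, 0, 0, -0.4, 1], [0, 0, 0, 0, 0, 0, 1]]])

```text
time: 22.5
tool_pos: [0.6124, -0.2302, 0.2192]
tool_rot: [0.006, 0.707, 0.707, 0.002]
contact_force: [1.3, 0.1, 0.8]
gripper_width: 0.999
```

```bash
python3 cap.py .044 pics/w14.png
```

```text
[ 0.61243703 -0.2301734   0.21923572] [0.006 0.707 0.707 0.002]
[ 293  146   60   60 2699] [ 0.6117 -0.2302  0.0445] [ 0.58  -0.263  0.033] [ 0.646 -0.197  0.047] [ 0.6116 -0.2302  0.044 ]
```

View pics/w14.png

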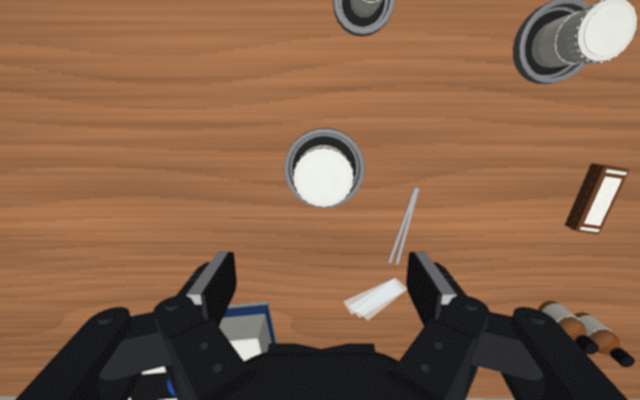

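The pot is seated: its cap is at (0.612, -0.230) with its top at 44 mm. Now the mailer.

Emit:
carry_out(moves=[[[0, 0, 0, 0.5, -0.2, 0, 1], [0, 0, 0, 0.9, -0.38, 0, 1], [0, 0, 0, 0.9, -0.38, 0, 1], [0, 0, 0, 0.9, -0.38, 0, 1], [0, 0, 0, 0.9, -0.38, 0, 1], [0, 0, 0, 0.9, -0.38, 0, 1], [0, 0, 0, 0.9, -0.38, 0, 1], [0, 0, 0, 0.9, -0.38, 0, 1]]])

```text
time: 23.22
tool_pos: [0.4929, 0.0448, 0.2085]
tool_rot: [-0.001, 0.707, 0.707, -0.001]
contact_force: [0.1, 0.5, -0.4]
gripper_width: 1.0
```

Emit:
carry_out(moves=[[[0, 0, 0, 0.9, -0.38, 0, 1], [0, 0, 0, 0.9, -0.38, 0, 1], [0, 0, 0, 0.9, -0.38, 0, 1], [0, 0, 0, 0.2, -0.1, 0, 1], [0, 0, 0, 0, 0, 0, 1], [0, 0, 0, 0, 0, 0, 1]]])

```text
time: 23.72
tool_pos: [0.4451, 0.1589, 0.2095]
tool_rot: [-0.0, 0.707, 0.707, -0.001]
contact_force: [0.5, -0.2, 0.8]
gripper_width: 1.003
```

Emit:
carry_out(moves=[[[0, 0, -0.97, 0, 0, 0, 1], [0, 0, -0.97, 0, 0, 0, 1], [0, 0, -0.97, 0, 0, 0, 1], [0, 0, -0.97, 0, 0, 0, 1], [0, 0, -0.97, 0, 0, 0, 1], [0, 0, -0.97, 0, 0, 0, 1], [0, 0, 0, 0, 0, 0, 1], [0, 0, 0, 0, 0, 0, 1]]])

```text
time: 24.38
tool_pos: [0.4461, 0.1578, 0.2104]
tool_rot: [-0.0, 0.509, 0.861, -0.0]
contact_force: [-0.2, 0.4, -0.3]
gripper_width: 0.999
```

```bash
cat > ml.py <<'E'
import sys
from h import *
from scipy.spatial.transform import Rotation as R
z=.02
s,f=wristf();im=f["frame"][:,:,::-1].copy();cv2.imwrite(sys.argv[1],im)
q=s["tool_rot"];M=R.from_quat([q[1],q[2],q[3],q[0]]).as_matrix()
print(s["tool_pos"],"yaw",np.degrees(np.arctan2(M[1,0],M[0,0])),s["joint_pos"].round(2))
P=pts(f);hsv=cv2.cvtColor(im,cv2.COLOR_BGR2HSV)
m=((P[...,2]>.013)&(P[...,2]<.03)&(hsv[...,1]<60)&(hsv[...,2]>150)&(f["z_map"]>0)).astype(np.uint8)
n,l,st,c=cv2.connectedComponentsWithStats(m)
for i in range(1,n):
    if st[i,4]>600:
        qq=np.argwhere(l==i)[:,::-1];W=np.array([ray(f,*x,z)[:2] for x in qq]);e=np.linalg.eigh(np.cov(W.T))[1][:,1]
        r=cv2.minAreaRect((W*1000).astype(np.float32))
        print(st[i],r,"axis",np.degrees(np.arctan2(e[1],e[0]))%180,"d tool",(M.T@(np.array([r[0][0]/1000,r[0][1]/1000,.01])-s["tool_pos"])).round(4))
E
python3 ml.py pics/w15.png
```

```text
[0.44611488 0.15781414 0.21035584] yaw 118.82712276799262 [ 0.18 -0.31  1.98 -0.    1.47 -1.89]
[ 465   25   45   64 1333] ((253.6068572998047, 246.70281982421875), (61.50712966918945, 21.17432975769043), 66.87078094482422) axis 66.9100018995078 d tool [ 0.1707 -0.1256  0.2005]
[ 343   28   49   65 1317] ((316.68988037109375, 139.34786987304688), (21.387697219848633, 61.14215850830078), 85.52439880371094) axis 175.6717107740998 d tool [ 0.0462 -0.1221  0.2005]
[ 308  138   28   72 1960] ((444.9355163574219, 156.74331665039062), (84.38973236083984, 31.22785186767578), 29.641422271728516) axis 29.59361632145462 d tool [-0.0004 -0.0013  0.2004]
```

View pics/w15.png

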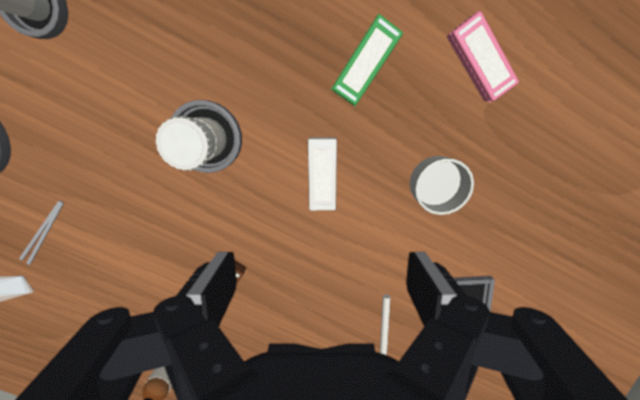

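Emit:
carry_out(moves=[[[0, 0, 0, 0, -0.03, 0.8, 1], [0, 0, 0, 0, 0, 0.8, 1], [0, 0, 0, 0, 0, 0.8, 1], [0, 0, 0, 0, 0, 0.8, 1], [0, 0, 0, 0, 0, 0.8, 1], [0, 0, 0, 0, 0, 0.5, 1], [0, 0, 0, 0, 0, 0.3, 1], [0, 0, 0, 0, 0, 0.1, 1]]])

```text
time: 25.1
tool_pos: [0.4425, 0.1577, 0.0119]
tool_rot: [-0.002, 0.508, 0.861, -0.002]
contact_force: [0.0, -0.1, 0.0]
gripper_width: 1.002
```

Emit:
carry_out(moves=[[[0, 0, 0, 0, 0, 0, 1], [0, 0, 0, 0, 0, 0, 1], [0, 0, 0, 0, 0, 0, 1], [0, 0, 0, 0, 0, 0, 1]]])

```text
time: 25.43
tool_pos: [0.4459, 0.1589, 0.0164]
tool_rot: [0.001, 0.507, 0.862, 0.001]
contact_force: [0.4, -0.6, 0.4]
gripper_width: 1.0
```

```bash
python3 ml.py pics/w16.png
```

```text
[0.44590001 0.15885672 0.01642493] yaw 119.07328835921179 [ 0.18 -0.07  2.12 -0.    1.09 -1.89]
[ 373    0   86   70 3330] ((330.9335021972656, 138.41876220703125), (20.672189712524414, 31.8105525970459), 85.5572509765625) axis 154.44025543493845 d tool [ 0.038  -0.1104  0.0061]
[ 289  178   65  144 8538] ((445.10858154296875, 157.396484375), (83.96040344238281, 31.39706039428711), 29.18313217163086) axis 29.186545863417678 d tool [-0.0009 -0.0014  0.0064]
```

View pics/w16.png

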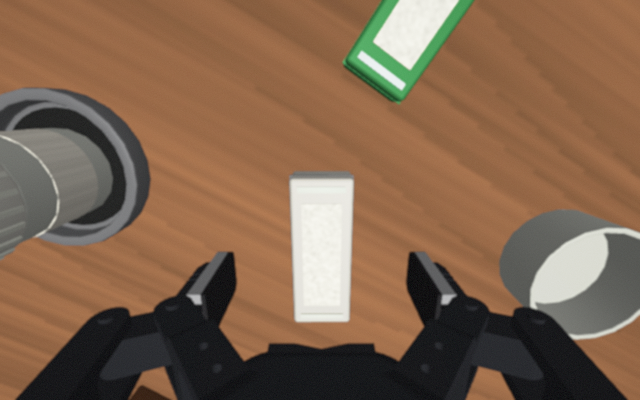

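Emit:
carry_out(moves=[[[0, 0, 0, -0.02, -0.03, 0.1, 1], [0, 0, 0, 0, 0, 0.1, 1], [0, 0, 0, 0, 0, 0, 1], [0, 0, 0, 0, 0, 0, 1]]])

```text
time: 25.82
tool_pos: [0.4435, 0.1573, 0.0064]
tool_rot: [-0.0, 0.507, 0.862, -0.0]
contact_force: [0.1, 0.5, 0.0]
gripper_width: 1.0
```

Emit:
carry_out(moves=[[[0, 0, 0, 0, 0, 0, -1], [0, 0, 0, 0, 0, 0, -1], [0, 0, 0, 0, 0, 0, -1], [0, 0, 0, 0, 0, 0, -1], [0, 0, 0, 0, 0, 0, -1], [0, 0, 0, 0, 0, 0, -1], [0, 0, 0, 0, 0, 0, -1], [0, 0, 0, 0, 0, 0, -1]]])

```text
time: 26.48
tool_pos: [0.4444, 0.1575, 0.0073]
tool_rot: [0.0, 0.507, 0.862, 0.0]
contact_force: [0.4, 0.1, 2.8]
gripper_width: 0.354
```

Emit:
carry_out(moves=[[[0, 0, 0, 0, 0, -0.3, -1], [0, 0, 0, 0, 0, -0.6, -1], [0, 0, 0, 0, 0, -0.7, -1], [0, 0, 0, 0, 0, -0.7, -1], [0, 0, 0, 0, 0, -0.5, -1], [0, 0, 0, 0, 0, -0.2, -1], [0, 0, 0, 0, 0, 0, -1], [0, 0, 0, 0, 0, 0, -1]]])

```text
time: 27.15
tool_pos: [0.4434, 0.1573, 0.1259]
tool_rot: [-0.0, 0.507, 0.862, -0.0]
contact_force: [-0.4, 0.2, -1.6]
gripper_width: 0.358
```

```bash
python3 - <<'E'
from h import *
from plant import grab_frame
s,f=wristf();print(s["tool_pos"],s["gripper_width"])
im=grab_frame("side")["frame"][:,:,::-1]
cv2.imwrite("pics/w17.png",np.hstack([cv2.resize(f["frame"][:,:,::-1],(400,300)),cv2.resize(im[90:240,200:400],(400,300))]))
E
```

```text
[0.44339252 0.15725529 0.12590835] 0.35782467254369466
```

View pics/w17.png

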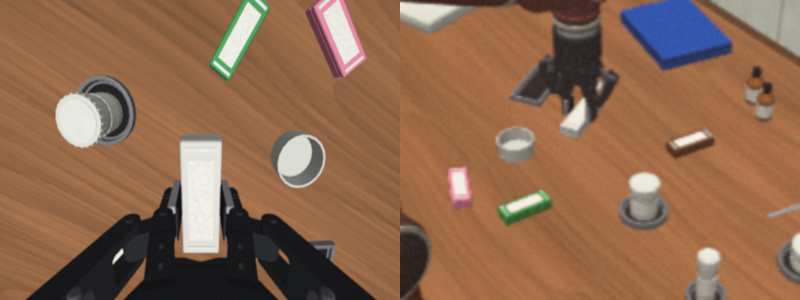

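Emit:
carry_out(moves=[[[0, 0, 0, 0.4, 0.4, 0, -1], [0, 0, 0, 0.65, 0.66, 0, -1], [0, 0, 0, 0.65, 0.66, 0, -1], [0, 0, 0, 0.65, 0.66, 0, -1], [0, 0, 0, 0.65, 0.66, 0, -1], [0, 0, 0, 0.65, 0.66, 0, -1], [0, 0, 0, 0.65, 0.66, 0, -1], [0, 0, 0, 0.5, 0.52, 0, -1]]])

```text
time: 27.92
tool_pos: [0.5203, 0.422, 0.1239]
tool_rot: [-0.001, 0.506, 0.862, -0.002]
contact_force: [0.6, -1.1, -0.3]
gripper_width: 0.352
```

Emit:
carry_out(moves=[[[0, 0, -0.3, 0.2, 0.24, 0, -1], [0, 0, -0.3, 0, 0, 0, -1], [0, 0, 0, 0, 0, 0, -1], [0, 0, 0, 0, 0, 0, -1], [0, 0, 0, 0, 0, 0, -1]]])

```text
time: 28.33
tool_pos: [0.525, 0.4309, 0.1253]
tool_rot: [-0.001, 0.485, 0.875, -0.001]
contact_force: [-0.7, -0.6, -0.6]
gripper_width: 0.352
```

```bash
python3 - <<'E'
from h import *
from scipy.spatial.transform import Rotation as R
s,f=wristf();im=f["frame"][:,:,::-1].copy();cv2.imwrite("pics/w18.png",im)
q=s["tool_rot"];M=R.from_quat([q[1],q[2],q[3],q[0]]).as_matrix()
print(s["tool_pos"],"yaw",np.degrees(np.arctan2(M[1,0],M[0,0])),s["gripper_width"])
d=M.T@(np.array([.525,.4326,.01])-s["tool_pos"]);print("top-based d",d.round(4))
E
```

```text
[0.52498647 0.43092427 0.12530447] yaw 122.03306283349757 0.35226178635346256
top-based d [0.0014 0.0012 0.1153]
```

View pics/w18.png

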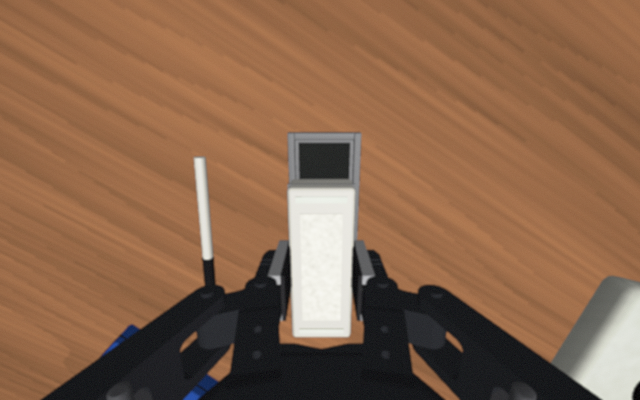

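```bash
python3 - <<'E'
from h import *
from scipy.spatial.transform import Rotation as R
s,f=wristf();q=s["tool_rot"];M=R.from_quat([q[1],q[2],q[3],q[0]]).as_matrix()
for u,v in [(289,132),(359,132),(360,185)]: print((M.T@(ray(f,u,v,.01)-s["tool_pos"])).round(4))
E
```

```text
[-0.0286 -0.0558  0.1159]
[ 0.0318 -0.0558  0.1159]
[ 0.0345 -0.0087  0.1158]
```

Emit:
carry_out(moves=[[[0, 0, 0, 0.04, 0.05, 0.5, -1], [0, 0, 0, 0, 0, 0.7, -1], [0, 0, 0, 0, 0, 0.6, -1], [0, 0, 0, 0, 0, 0.4, -1], [0, 0, 0, 0, 0, 0.2, -1], [0, 0, 0, 0, 0, 0.15, -1], [0, 0, 0, 0, 0, 0.1, -1], [0, 0, 0, 0, 0, 0, -1]]])

```text
time: 29.1
tool_pos: [0.5269, 0.4343, 0.0212]
tool_rot: [0.0, 0.484, 0.875, 0.0]
contact_force: [0.6, -0.2, -0.8]
gripper_width: 0.354
```

Emit:
carry_out(moves=[[[0, 0, 0, 0, 0, 0, -1], [0, 0, 0, 0, 0, 0, -1]]])

```text
time: 29.27
tool_pos: [0.5275, 0.4348, 0.0225]
tool_rot: [0.001, 0.484, 0.875, 0.001]
contact_force: [0.4, 0.7, -0.9]
gripper_width: 0.355
```

```bash
python3 - <<'E'
from h import *
from plant import grab_frame
s,f=wristf();print(s["tool_pos"],s["gripper_width"])
cv2.imwrite("pics/w19.png",f["frame"][:,:,::-1])
E
```

```text
[0.52745793 0.43476871 0.02251022] 0.3547907878851835
```

View pics/w19.png

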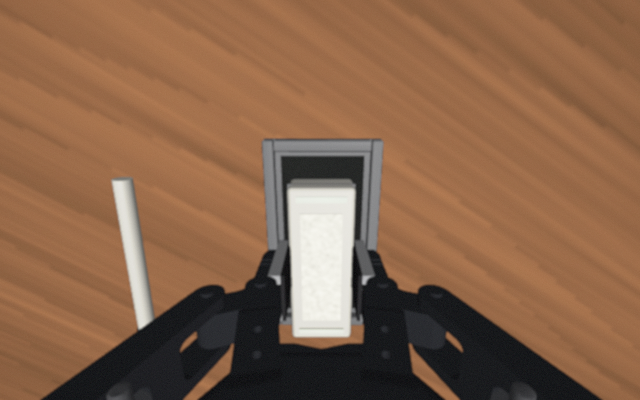

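```bash
python3 - <<'E'
from h import *
from scipy.spatial.transform import Rotation as R
s,f=wristf();q=s["tool_rot"];M=R.from_quat([q[1],q[2],q[3],q[0]]).as_matrix()
for u,v,z in [(264,140,.01),(382,140,.01),(288,321,.01),(289,187,.035),(356,187,.035),(294,336,.035),(350,336,.035)]: print((M.T@(ray(f,u,v,z)-s["tool_pos"])).round(4))
E
```

```text
[-0.0306 -0.0599  0.0122]
[ 0.0309 -0.0599  0.0122]
[-0.0219  0.0539  0.0125]
[-0.0156 -0.0413 -0.0127]
[ 0.0152 -0.0413 -0.0127]
[-0.0156  0.0428 -0.0125]
[ 0.0149  0.0428 -0.0125]
```

Emit:
carry_out(moves=[[[0, 0, 0, 0, -0.05, 0.08, -1], [0, 0, 0, 0, 0, 0.07, -1], [0, 0, 0, 0, 0, 0.06, -1], [0, 0, 0, 0, 0, 0, -1], [0, 0, 0, 0, 0, 0, -1]]])

```text
time: 29.78
tool_pos: [0.5245, 0.4329, 0.012]
tool_rot: [-0.0, 0.484, 0.875, -0.0]
contact_force: [-0.9, 0.7, -0.4]
gripper_width: 0.358
```

Emit:
carry_out(moves=[[[0, 0, 0, 0, 0, 0.04, -1], [0, 0, 0, 0, 0, 0, -1], [0, 0, 0, 0, 0, 0, -1]]])

```text
time: 30.03
tool_pos: [0.5251, 0.4333, 0.0114]
tool_rot: [0.0, 0.484, 0.875, 0.0]
contact_force: [0.1, 0.1, 2.0]
gripper_width: 0.354
```

Emit:
carry_out(moves=[[[0, 0, 0, 0, 0, 0.04, -1], [0, 0, 0, 0, 0, 0, -1], [0, 0, 0, 0, 0, 0, -1]]])

```text
time: 30.28
tool_pos: [0.5251, 0.4333, 0.0114]
tool_rot: [0.0, 0.484, 0.875, -0.0]
contact_force: [-5.0, -3.4, 9.2]
gripper_width: 0.359
```

Contact at the expected height. Releasing and rising.

Emit:
carry_out(moves=[[[0, 0, 0, 0, 0, 0, -0.2], [0, 0, 0, 0, 0, 0, 0], [0, 0, 0, 0, 0, 0, 0.3], [0, 0, 0, 0, 0, 0, 0.6], [0, 0, 0, 0, 0, 0, 1], [0, 0, 0, 0, 0, 0, 1], [0, 0, 0, 0, 0, 0, 1]]])

```text
time: 30.87
tool_pos: [0.5247, 0.4331, 0.0091]
tool_rot: [-0.0, 0.484, 0.875, -0.0]
contact_force: [0.4, 0.3, 0.7]
gripper_width: 0.997
```

Emit:
carry_out(moves=[[[0, 0, 0, 0, 0, -0.3, 1], [0, 0, 0, 0, 0, -0.7, 1], [0, 0, 0, 0, 0, -0.9, 1], [0, 0, 0, 0, 0, -0.9, 1], [0, 0, 0, 0, 0, -0.9, 1], [0, 0, 0, 0, 0, -0.9, 1], [0, 0, 0, 0, 0, -0.4, 1], [0, 0, 0, 0, 0, 0, 1]]])

```text
time: 31.53
tool_pos: [0.5275, 0.4349, 0.218]
tool_rot: [0.003, 0.484, 0.875, 0.006]
contact_force: [-0.7, -0.6, 1.2]
gripper_width: 0.998
```

Emit:
carry_out(moves=[[[0, 0, 0, 0.9, 0, 0, 1], [0, 0, 0, 0.9, 0, 0, 1], [0, 0, 0, 0.9, 0, 0, 1], [0, 0, 0, 0.9, 0, 0, 1], [0, 0, 0, 0, 0, 0, 1], [0, 0, 0, 0, 0, 0, 1], [0, 0, 0, 0, 0, 0, 1]]])

```text
time: 32.12
tool_pos: [0.448, 0.5545, 0.2082]
tool_rot: [-0.0, 0.484, 0.875, -0.001]
contact_force: [-0.2, -0.1, 0.0]
gripper_width: 0.998
```

```bash
python3 - <<'E'
from h import *
from plant import grab_frame
s,f=wristf();print(s["tool_pos"],s["contact_force"])
cv2.imwrite("pics/e_w.png",f["frame"][:,:,::-1])
for n in("top","side"):
    g=grab_frame(n);np.savez(n+"1.npz",**g);cv2.imwrite(f"pics/e_{n}.png",g["frame"][:,:,::-1])
E
```

```text
[0.44802119 0.55452869 0.20815683] [-0.20865946 -0.12652443  0.02985303]
```

View pics/e_w.png

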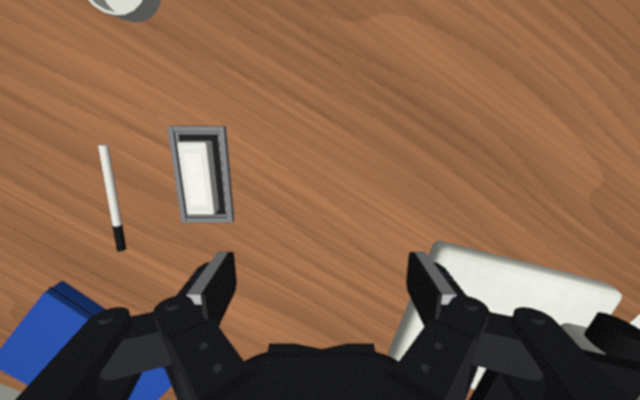

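View pics/e_side.png

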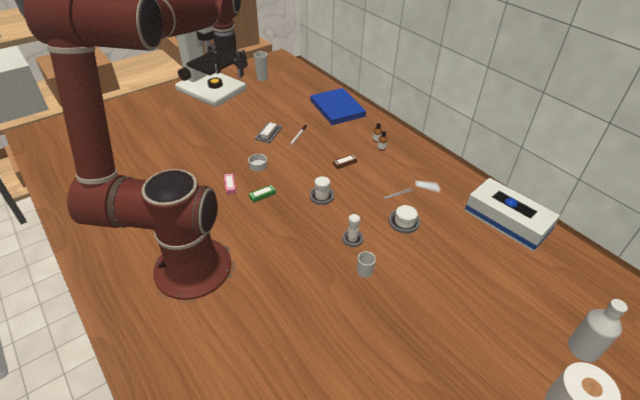

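View pics/e_top.png

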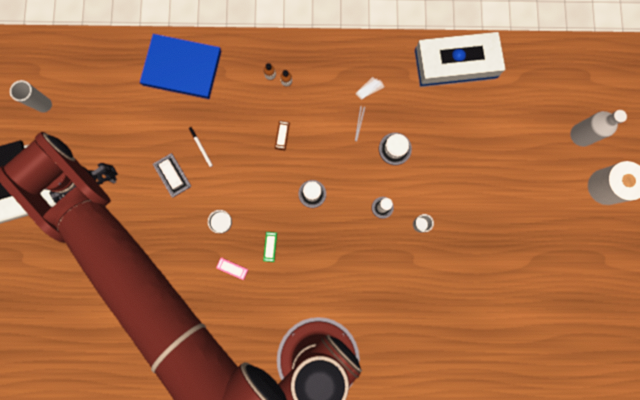

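```bash
python3 - <<'E'
from h import *
f=ld("top1.npz");g=ld("top0.npz");P=pts(f);im=f["frame"][:,:,::-1]
hsv=cv2.cvtColor(im,cv2.COLOR_BGR2HSV)
for n,(u0,v0,u1,v1),z in [("tube",(370,192,398,222),.094),("cup",(298,178,328,208),.069),("pot",(378,132,412,166),.044),("mailer",(153,154,192,198),.024)]:
    s=(hsv[v0:v1,u0:u1,1]<60)&(hsv[v0:v1,u0:u1,2]>190)
    q=np.argwhere(s)[:,::-1]+[u0,v0];h=P[q[:,1],q[:,0],2]
    print(n,ray(f,*q.mean(0),z).round(4),np.percentile(h,[10,50,90]).round(3))
for n,(u0,v0,u1,v1) in [("opot",(205,207,235,237)),("ocup",(410,210,437,236))]:
    print(n,np.abs(f["frame"][v0:v1,u0:u1].astype(int)-g["frame"][v0:v1,u0:u1]).mean().round(2))
from plant import ticket
print(ticket.job_done())
E
```

```text
tube [ 0.4324 -0.1871  0.094 ] [0.079 0.095 0.099]
cup [0.473  0.0192 0.069 ] [0.064 0.069 0.073]
pot [ 0.6133 -0.2298  0.044 ] [0.039 0.045 0.049]
mailer [0.5262 0.4329 0.024 ] [0.02  0.024 0.028]
opot 2.75
ocup 2.81
the job is handed in; nothing more can be done
None
```

The tall tube, cup, wide pot and white slide mailer are each set down in their own cradle, in that order, and the job was handed in at about 32 s of the 112 s allowed. I lowered each one until I felt light contact (about 1 to 9 N) before opening the gripper.

- **Position:** in the last top view, each item's centre is within about 5 mm of its cradle's centre. The pot is the furthest off, about 4 to 5 mm from the first top-view reading of its cradle and 2 to 4 mm from the later wrist-camera reading, against 10 mm of play all round.
- **Seating:** the top heights came out at 95, 69, 45 and 24 mm, as expected for items sitting on the 4 mm cradle floors. The round ones look upright and the mailer looks flat.
- **Open containers:** the open cup and open pot look the same in the images before and after, and the arm ended clear of everything.
- **Disagreements:** the top and wrist cameras differed by up to about 3 mm in places. I steered by readings from both, and no final check failed.

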